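Code the round bottle's underside

ROBOT

A 6-joint arm with a two-finger parallel gripper is mounted at the origin on the work surface. World frame = base frame: x ahead of the robot, y to its left, z up, the work surface at z = 0. Lengths are in m, angles in rad, forces in N, time in s.
With the tool pointing down it reaches from about 0.275 to 0.825 m from the base axis. Payload 4.9 kg.
Tool frame: the origin (TCP) lies on the centre line of the jaws, within the pads' length; the fingertips stand 11 mm ahead of it and the grasp point (between the pads) lies 8 mm behind it; z points along the fingers, y is the line along which they close (so a half turn about z gives the same grasp; the last joint's range is limited). The gripper opens to 85 mm and grips with 20 to 120 N. Pads are 22 mm wide; open, the fingers measure 114 mm over their backs; the gripper's body (76 mm by 85 mm) begins 54 mm behind the grasp point. The pads swing forward as they close: fully open they stand 13 mm farther back than shut.
Start: joints at [-1.387, 0.326, -0.193, 1.052, 0, 1.437], TCP at [0.172, -0.522, 0.242] pointing down, gripper open.
Joint ranges: [-2.65, 2.65], [-0.97, 1.79], [-1.3, 1.35], [-1.93, 2.1], [-1.47, 1.37], [-3.14, 3.14]. Speed limits (rad/s): [2.57, 2.57, 3.14, 3.14, 3.14, 3.14].

INTERFACE

Orientations are given as a 3x3 rotation matrix whose columns are the frame's x, y, z axes.
In Python, from station import env gives the robot as it stands.
- The arm moves only by the tool servo_tool, never from a script. Its arguments are lists of equal length, an entry for each row: "travel": the shift along the tool's x, y, z in mm, a list of three; "spin": the turn about the tool's z in degrees. In form: {"travel": [[tx, ty, tz], ...], "spin": [spin, ...]}. A call has 1 to 10 rows; each row shifts and turns the commanded pose from where the row before left it, along the tool's axes as they then stand; what a row does not reach is not made up. A row lasts 1/8 s, in which the tool goes at most 62.5 mm and 10.7 degrees, less where a joint would pass 70% of its speed; a pose out of reach is approached as far as the arm can. A call with a gripper value outside its range is refused whole. "grip" is the closure, from 0 (fully open) to 1 (shut), set as the call begins (left out, the last holds). The fingers move at their own pace and stop on an object; "newtons" is the grip in N (left out, the last holds). Time passes only in rows, so rows that do not move let the fingers close. It gives the time, the measured TCP pose, the force, the opening and the grip force at its end, in the units of the state.
- env.get_state(): the state, without advancing time (a new reading comes with each control period).
- env.read_camera(name): name is "scene" or "top" or "wrist"; returns the picture (420x560x3 uint8, blue, green, red); there is no depth.
- env.camera_model(name): a dict with "intrinsics" (3x3 intrinsics, pixels), "rvec" (rotation vector, rad) and "tvec" (3), from world to camera coordinates, as OpenCV has them; the wrist camera has in their place "T_tool_cam" (4x4, takes a point from camera to tool coordinates, whose origin is the TCP and whose axes are the flange's). Camera axes: x right, y down, z forward; pixel columns grow to the right and rows downward; lengths in m; the calibration is good to about 2 mm. A picture is of the moment at which its call begins: read the wrist's pose just before it. camera_model takes no time and is no camera call.
- env.job_done(): hands the job in; it is judged then, once.
Trained networks look in the newest picture that a camera, given by its name, has taken for a name from the list of things; names that differ only in an ending like _2 or _b are one class to them, and where a whole thing is asked for, a point or a joint stands for the part that bears it (a point fixed in the world has none). Each returns a list of dicts, best first, with "confidence" (0 to 1); they miss things now and then, are a little off and sometimes report something else, mostly with a low value. They report only what shows in the picture. A call takes as long as a camera call. They do not tell look-alikes from the thing itself.
- env.cut_out(label, camera): "pixels" (420x560 bool, what is visible of it) and "point" ([column, row] in pixels, amid what is visible of it).
The state is a dict: "time": time; "qpos": joint angles; "qvel": joint speeds; "tau": joint torques, N m; "tcp_pos": TCP position; "tcp_rot": TCP orientation; "contact_force": force on the tool from outside, world axes, zero at the start; "torque": the same for the moment, N m; "grip_width": finger opening in m; "finger_force": force on a finger pad.
Only numpy, scipy, OpenCV 4.12 (cv2) and the standard library are available. Lean on these libraries where they do the work, as an engineer would, in place of code of your own. Each camera call takes 0.05 s, during which the arm holds its last target. There are 200 camera calls.

TASK

Step the bottom coder on to the next number: swing its sprung advance lever all the way to its stop and let it spring back, while the round-bellied bottle is still away from the cradle. Then take the round-bellied bottle, set it upright and centred in the coder's sprung ring cradle and press it fully down, and finish while still gripping it and holding it pressed down: do not let go. Press on the bottle only, not on the ring or the machine, and leave all the other things where they are.

Things in the scene. Friction and masses are not known exactly. Their poses are not given: they have to be found in the camera images.
- flask: round-bellied amber glass bottle with narrow neck and white cap, about 0.24 kg, upright on the table; origin at the centre of its underside, z up its axis; 120 mm high. Radius by height, mm: 19 at 0 (flat foot), 27 at 5, 34 at 14, 38 at 28 to 44 (belly), 32 at 60, 14 at 78, neck 13 to 94; cap 34 across, from 94 to 120. Grip it by the cap from above
- coder: bottom coder, blue machine fixed to the table, housing 150 (x) x 250 (y) x 40 high; origin on the table, 5 mm in +y from the housing's middle; front is -x. On its +y half the sprung ring cradle over a stamp pad (top 44 mm over the table), on its -y half the advance lever, at the back middle a grey number-wheel housing up to 71 mm
- cradle_top (a point): centre of the top face of the level aluminium ring cradle: 88 mm outside, 60 inside, 10 thick; moves with the ring, at rest 75 mm over the table. Three thin guide rods round it at 52 mm radius reach 83 mm over the table. The round bottle's foot goes into the ring until its belly rests on the inner edge, foot about 9 mm below the ring's top
- cradle (a joint): how far the ring is pressed down, m: 0 up, 0.020 fully down on its stop. Spring: 4.5 N preload, 13.5 N fully down (the bottle's weight alone does not lower it)
- lever_post (a point): centre of the top of the black upright post at the end of the advance lever: post 12 mm in diameter, standing from 56 to 96 mm over the table, 75 mm from the lever's pivot; moves with the lever. The steel lever arm below it is 14 mm wide, 53 to 59 mm over the table
- lever_pivot (a point): the upright axis the lever turns about, 52 mm over the table, on the coder; fixed
- lever (a joint): angle of the advance lever, rad: 0 at rest, when it points to the coder's front (-x); grows anticlockwise seen from above, the post moving away from the cradle towards the coder's -y end; 1.2 at its stop. Spring return: about 1 N at the post at rest, 4.3 N at the stop; springs back to 0 when let go
- straight_bottle: bystander, leave alone: straight-sided amber bottle, 56 across, 125 high; origin on its underside
- jar: bystander, leave alone: squat amber jar, 68 across, 72 high; origin on its underside
- tin: bystander, leave alone: low round tin with a paper label, 72 across, 60 high; origin on its underside
- spatula: bystander, leave alone: spatula about 200 long, lying flat, in front of the coder; origin on it
- tape: bystander, leave alone: small roll of tape lying flat, 68 across, 20 high; origin on its underside
- carton_a: bystander, leave alone: yellow carton, 70 x 110 x 75, behind the right-hand things; origin on its underside
- carton_b: bystander, leave alone: brown carton, 80 x 120 x 70, behind the left-hand things; origin on its underside
There are look-alikes about, which are no part of the job. Leave any pink or purple look-alike of the flask alone.

How it is judged:
By the outcome, as a careful person would: the job done as asked, in the order asked, and still so for the second after the job is handed in, while the arm keeps its last pose, push and grip.
It also fails if it takes over 64 s, if anything falls off the work surface, if the arm or the gripper's body presses on something with over 40 N, if the wrist force passes 120 N, or if a joint passes its speed limit or range.

## Working session

There is one attempt and no reset: what is moved stays moved. The work goes in short steps, Python scripts to look and compute and a tool call to move; the robot and the scene stay as the last step left them, time stands still between calls to the robot, and variables do not carry over. Pictures are saved under pics/ and viewed, at most 10 in all, crops included, and the job is handed in when it is done.

Besides the shell and the picture viewer there is one more tool, called after ">>>" as name([rows], argument=value, ...), one row to a line, values as JSON. servo_tool: Moves the arm, as the interface text tells. Its arguments: {"type":"object","properties":{"travel":{"type":"array","items":{"type":"array","items":{"type":"number"}}},"spin":{"type":"array","items":{"type":"number"}},"grip":{"type":"number"},"newtons":{"type":"number"}},"required":["travel","spin"]}

```bash
mkdir -p pics
cat > h.py <<'E'
import numpy as np, cv2
from station import env
def model(n):
    m=env.camera_model(n); K=np.array(m["intrinsics"],float)
    if "rvec" in m:
        R=cv2.Rodrigues(np.array(m["rvec"],float))[0]; t=np.array(m["tvec"],float).ravel()
    else:
        s=env.get_state(); T=np.eye(4); T[:3,:3]=s["tcp_rot"]; T[:3,3]=s["tcp_pos"]
        C=np.linalg.inv(T@np.array(m["T_tool_cam"])); R=C[:3,:3]; t=C[:3,3]
    return K,R,t
def ray(M,p):
    K,R,t=M; d=R.T@np.linalg.solve(K,[p[0],p[1],1.]); return -R.T@t,d/np.linalg.norm(d)
def onz(M,p,z):
    c,d=ray(M,p); return c+d*(z-c[2])/d[2]
def proj(M,X):
    K,R,t=M; q=K@(R@np.array(X)+t); return q[:2]/q[2]
def tri(obs):
    A=np.zeros((3,3));b=np.zeros(3)
    for M,p in obs:
        c,d=ray(M,p);P=np.eye(3)-np.outer(d,d);A+=P;b+=P@c
    x=np.linalg.solve(A,b); return x,[np.linalg.norm((np.eye(3)-np.outer(ray(M,p)[1],ray(M,p)[1]))@(x-ray(M,p)[0])) for M,p in obs]
E
python3 - <<'E'
from h import *
np.set_printoptions(precision=3,suppress=True)
ims={}
for n in("scene","top"):
    im=env.read_camera(n); cv2.imwrite(f"pics/{n}0.png",im); M=model(n); print(n,-M[1].T@M[2],M[0][0,0])
    for l in("flask","coder","cradle_top","lever_post","lever"):
        for r in env.cut_out(l,n)[:4]:
            y,x=np.nonzero(r["pixels"]); print(l,round(r["confidence"],2),r["point"],x.min(),x.max(),y.min(),y.max(),len(x))
E
```

```text
scene [1.056 0.222 0.933] 382.75815574977815
flask 0.91 [191.8, 192.9] 181 207 171 206 666
flask 0.82 [149.4, 181.9] 140 167 158 194 727
flask 0.61 [234.9, 208.8] 222 247 186 221 683
coder 0.83 [306.5, 253.1] 253 358 212 296 5135
cradle_top 0.61 [335.0, 246.5] 306 347 238 275 670
cradle_top 0.45 [228.2, 164.7] 219 238 141 176 508
lever_post 0.53 [287.7, 234.4] 275 295 212 248 261
lever 0.7 [288.5, 234.0] 276 295 212 247 246
lever 0.37 [288.5, 173.6] 277 297 172 190 224
top [ 0.42  -0.041  1.052] 416.6693525569271
flask 0.7 [348.5, 212.8] 333 365 197 227 800
flask 0.61 [406.5, 206.1] 388 421 191 222 862
flask 0.57 [458.4, 202.9] 441 480 183 214 953
coder 0.93 [251.5, 203.9] 200 302 170 235 6159
coder 0.48 [211.9, 201.5] 206 249 181 223 602
cradle_top 0.89 [212.5, 208.7] 206 249 180 224 787
lever_post 0.73 [398.7, 266.2] 384 413 257 281 582
lever_post 0.63 [274.7, 199.8] 270 282 186 224 301
lever 0.74 [276.0, 200.2] 270 282 184 224 320
```

```bash
python3 -c "
import cv2
for n in('scene','top'):
    i=cv2.imread(f'pics/{n}0.png');cv2.imwrite(f'pics/{n}0b.png',cv2.resize(i,(800,600),interpolation=3))"; ls pics
```

```text
scene0.png
scene0b.png
top0.png
top0b.png
```

View pics/scene0b.png

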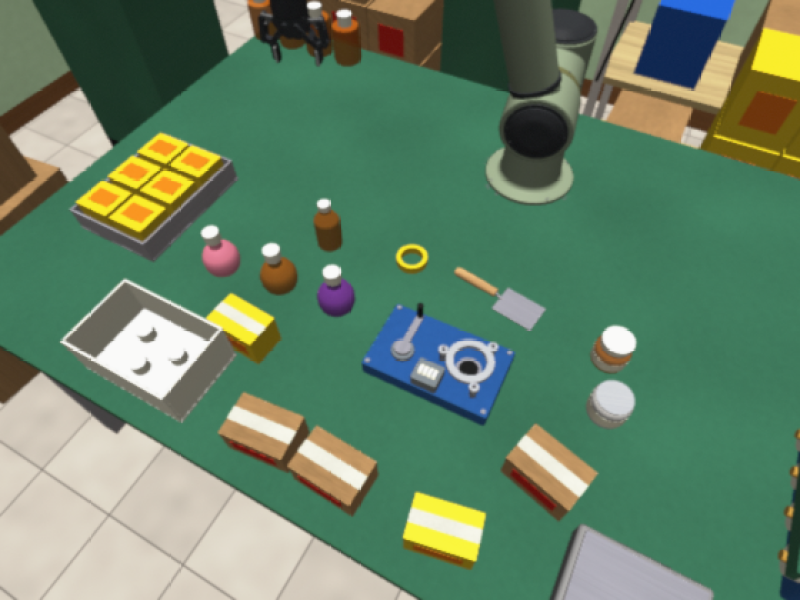

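View pics/top0b.png

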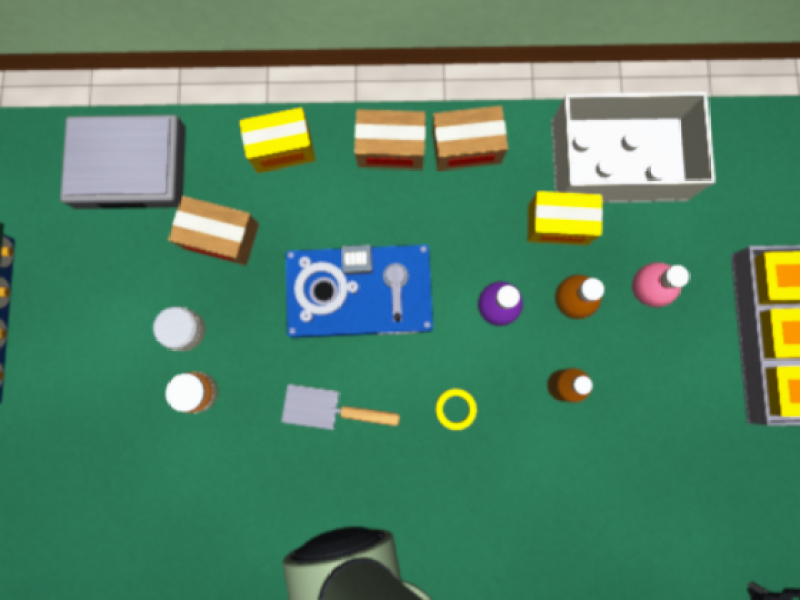

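The scene view (800 px wide) shows three round bottles: pink at (220,250), amber at (278,270) and purple at (335,290). In the top view they are at (660,285), (579,297) and (500,302). The amber one fits the description; the slim amber bottle at (327,225) is straight-sided. The coder is at (440,360) in the scene view and (360,290) in the top view. I'll confirm with one enlarged crop and measure.

Run:
```python
from h import *
np.set_printoptions(precision=4,suppress=True)
S=cv2.imread("pics/scene0.png");T=cv2.imread("pics/top0.png");MS,MT=model("scene"),model("top")
def cap(im,x0,x1,y0,y1):
    c=im[y0:y1,x0:x1].astype(int); w=(c.min(2)>140)
    n,l,st,ce=cv2.connectedComponentsWithStats(w.astype(np.uint8)); i=1+np.argmax(st[1:,4]); print(st[i]+[x0,y0,0,0,0]); return ce[i]+[x0,y0]
s=cap(S,178,212,168,190);t=cap(T,395,430,190,220)
print("cap",s,t,tri([(MS,s),(MT,t)]))
# coder outline top: blue mask min-area rect
for nm,im,M in(("S",S,MS),("T",T,MT)):
    h=cv2.cvtColor(im,cv2.COLOR_BGR2HSV); y0,y1,x0,x1=(205,300,245,365) if nm=="S" else (165,240,195,308)
    b=cv2.inRange(h[y0:y1,x0:x1],(100,120,60),(130,255,255)); 
    cs=max(cv2.findContours(b,0,1)[0],key=cv2.contourArea); q=cv2.approxPolyDP(cv2.convexHull(cs),4,True)[:,0]+[x0,y0]
    for p in q: print(nm,p,onz(M,p,.04))
a=cv2.resize(S[140:310,130:370],(800,567),interpolation=2);b=cv2.resize(T[165:240,195:308],(800,531),interpolation=2)
c=cv2.resize(S[150:225,130:260],(400,231),interpolation=2); d=cv2.resize(T[170:240,330:490],(400,175),interpolation=2)
e=cv2.resize(S[205:300,245:365],(400,317),interpolation=2); f=cv2.resize(T[165:240,195:308],(400,266),interpolation=2)
o=np.zeros((600,800,3),np.uint8);o[:231,:400]=c;o[:175,400:]=d;o[240:557,:400]=e;o[240:506,400:]=f
cv2.imwrite("pics/crop.png",o)
```

```text
[183 170  13  10 105]
[407 195  16  15 195]
cap [188.981 174.419] [414.4821 202.0359] (array([ 0.5707, -0.3416,  0.1167]), [np.float64(0.0006953715366333662), np.float64(0.0006953715366334362)])
S [277 214] [ 0.5271 -0.0857  0.04  ]
S [359 246] [0.515  0.1571 0.04  ]
S [338 296] [0.6709 0.1642 0.04  ]
S [255 259] [ 0.6794 -0.0679  0.04  ]
S [253 253] [ 0.6665 -0.0817  0.04  ]
T [299 172] [ 0.6638 -0.0845  0.04  ]
T [302 230] [ 0.5189 -0.0887  0.04  ]
T [201 234] [0.5132 0.1574 0.04  ]
T [201 176] [0.6577 0.1591 0.04  ]
```

View pics/crop.png

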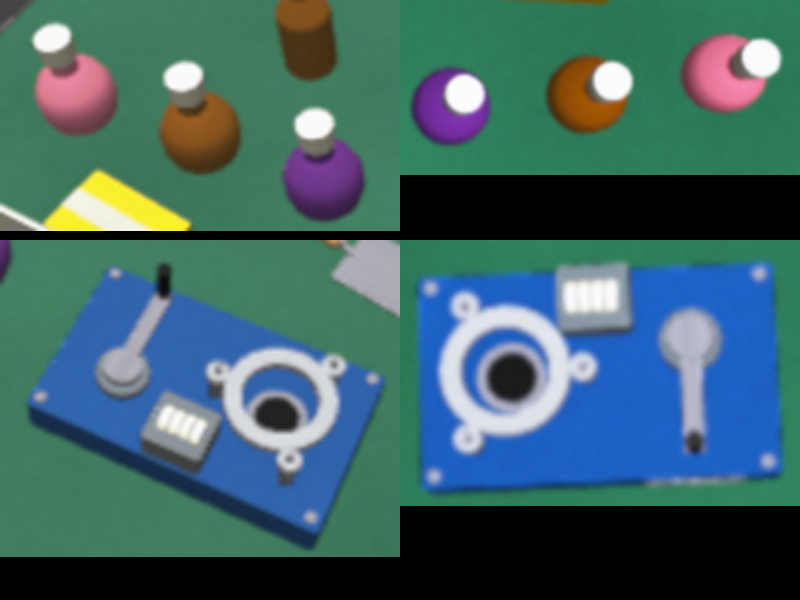

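The crop confirms the amber round bottle with a white cap, between purple and pink. The ring, guide rods and lever with black post all show clearly. Next I'll measure the ring and post in both views.

Run:
```python
from h import *
from scipy.optimize import minimize
np.set_printoptions(precision=4,suppress=True)
S=cv2.imread("pics/scene0.png");T=cv2.imread("pics/top0.png");MS,MT=model("scene"),model("top")
print("ring",tri([(MS,(329.0,252.0)),(MT,(224.3,201.7))]))
print("post",tri([(MS,(294.,213.3)),(MT,(277.9,221.))]), onz(MS,(294,213.3),.096),onz(MT,(277.9,221),.096))
print("pivot S",onz(MS,(245+123/3.333,205+(362-240)/3.333),.06),"T",onz(MT,(195+690/3.54-400/3.54,165+(337-240)/3.54),.06))
# ring fit: bright annulus score at z=.075
gs=[(cv2.cvtColor(i,cv2.COLOR_BGR2HSV)[...,1].astype(np.float32),M) for i,M in((S,MS),(T,MT))]
a=np.linspace(0,2*np.pi,72,endpoint=False)
def sc(c,z,v):
    g,M=v;s=0
    for r,w in((.037,1),(.041,.5),(.033,.5),(.049,-1),(.026,0)):
        for k in a:
            p=proj(M,[c[0]+r*np.cos(k),c[1]+r*np.sin(k),z]); s+=w*cv2.getRectSubPix(g,(1,1),(float(p[0]),float(p[1])))[0,0]
    return s
for n,vs in(("S",gs[:1]),("T",gs[1:]),("both",gs)):
    r=minimize(lambda c:sum(sc(c,.075,v) for v in vs),[.588,.08],method="Nelder-Mead",options=dict(xatol=2e-4,initial_simplex=[[.588,.085],[.6,.085],[.588,.097]])); print(n,r.x,r.fun)
s=env.get_state();print(s["tcp_pos"],s["tcp_rot"],s["time"]);print(env.camera_model("wrist"))
```

```text
ring (array([0.5864, 0.0976, 0.0708]), [np.float64(0.00101052204696156), np.float64(0.001010522046961539)])
post (array([ 0.5352, -0.0298,  0.0924]), [np.float64(0.001124589454397369), np.float64(0.0011245894543973885)]) [ 0.5371 -0.0277  0.096 ] [ 0.5352 -0.0309  0.096 ]
pivot S [ 0.6101 -0.0251  0.06  ] T [ 0.6093 -0.0291  0.06  ]
S [0.5888 0.0988] -8531.712890625
T [0.5867 0.0961] -9829.2373046875
both [0.5878 0.0974] -17710.08984375
[ 0.1719 -0.5225  0.2423] [[ 0.9499  0.3124  0.    ]
 [ 0.3124 -0.9499 -0.    ]
 [ 0.      0.     -1.    ]] 0.6
{'intrinsics': array([[367.3147,   0.    , 283.6017],
       [  0.    , 367.3147, 209.8102],
       [  0.    ,   0.    ,   1.    ]]), 'T_tool_cam': array([[ 0.0001, -0.9478, -0.3188,  0.0824],
       [ 1.    ,  0.    ,  0.0003, -0.0006],
       [-0.0003, -0.3188,  0.9478, -0.1323],
       [ 0.    ,  0.    ,  0.    ,  1.    ]])}
```

>>> servo_tool([
  [48,-36,0],
  [48,-36,0],
  [48,-36,0],
  [48,-36,0],
  [48,-36,0],
  [48,-36,0],
  [48,-36,0],
  [48,-36,0],
  [48,-36,0],
  [48,-36,0],
], spin=[0,0,0,0,0,0,0,0,0,0], grip=0.72)

```text
time: 1.85
tcp_pos: [0.5164, -0.0287, 0.2426]
tcp_rot: [[0.95, 0.313, 0.001], [0.313, -0.95, -0.0], [0.001, 0.001, -1.0]]
contact_force: [0.2, -1.5, -0.2]
grip_width: 0.0242
finger_force: 0.0
```

Run:
```python
from h import *
np.set_printoptions(precision=4,suppress=True)
s=env.get_state();M=model("wrist");im=env.read_camera("wrist");cv2.imwrite("pics/w1.png",im)
R=s["tcp_rot"];p=s["tcp_pos"];print(p,R[:,0],s["grip_width"],s["time"])
P=np.array([.5355,-.029,.096]);print("pred post px",proj(M,P),"ring",proj(M,[.5875,.0972,.075]),"pivot",proj(M,[.61,-.027,.06]));print("to post, tool",R.T@(P-p)*1000)
```

```text
[ 0.5164 -0.0287  0.2426] [0.9499 0.3127 0.0007] 0.024171692665745134 1.85
pred post px [292.2224 174.0042] ring [154.8033  52.1264] pivot [318.3811  77.2907]
to post, tool [ 17.9301   6.163  146.5865]
```

View pics/w1.png

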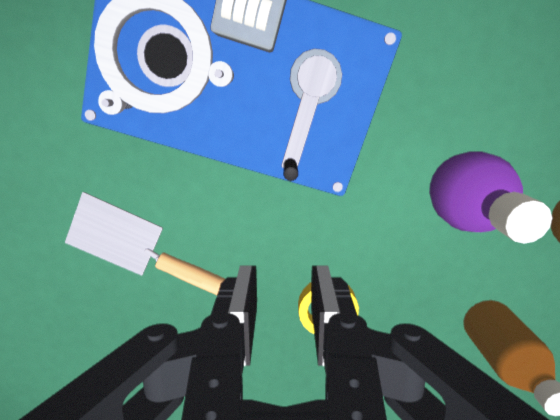

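The wrist view shows the post top at (290,172), the pivot at (318,76) and the ring centre at (153,53). All are within about 2 px of my predictions, so I'll straddle the post.

>>> servo_tool([
  [19,5,20],
  [0,0,25],
  [0,0,0],
  [0,0,40],
  [0,0,40],
  [0,0,38],
  [0,0,0],
], spin=[0,0,0,0,0,0,0])

```text
time: 2.78
tcp_pos: [0.533, -0.0293, 0.078]
tcp_rot: [[0.95, 0.312, -0.005], [0.312, -0.95, 0.001], [-0.004, -0.002, -1.0]]
contact_force: [0.1, -0.1, 0.5]
grip_width: 0.024
finger_force: 0.0
```

Run:
```python
from h import *
s=env.get_state();M=model("wrist");im=env.read_camera("wrist");cv2.imwrite("pics/w2.png",im);print(s["tcp_pos"],s["contact_force"],s["grip_width"])
# plan arc: tool frame at pivot-centred arc, yaw from 18.2 +  spin per row; post at tool offset (0,0)
c=np.array([.6095,-.027]);r=.075;y0=np.arctan2(s["tcp_rot"][1,0],s["tcp_rot"][0,0])
p=np.array(s["tcp_pos"][:2]);y=y0
for a,dy in((.16,0),(.32,7),(.48,8),(.64,8),(.8,8),(.96,8),(1.12,8),(1.2,6),(1.25,0),(1.3,0)):
    # pad on +tangent-back side: post touches pad at half opening minus radius =6mm behind
    t=np.pi+a; yn=y+np.radians(dy)
    q=c+r*np.array([np.cos(t),np.sin(t)])+0.006*np.array([-np.sin(yn-.0),np.cos(yn)])*-1
    d=q-p; print(a,np.round(1000*np.array([d@[np.cos(y),np.sin(y)],d@[np.sin(y),-np.cos(y)]]),1),-dy); p=q;y=yn
```

```text
[ 0.53298236 -0.02931759  0.07803203] [ 0.08359496 -0.13215638  0.50978242] 0.023958655167822862
0.16 [-0.7 15.9] 0
0.32 [-0.2 11.9] -7
0.48 [ 0.4 11.9] -8
0.64 [ 0.6 11.9] -8
0.8 [ 0.9 11.9] -8
0.96 [ 1.1 11.9] -8
1.12 [ 1.3 11.9] -8
1.2 [0.8 6. ] -6
1.25 [-0.1  3.7] 0
1.3 [0.1 3.7] 0
```

View pics/w2.png

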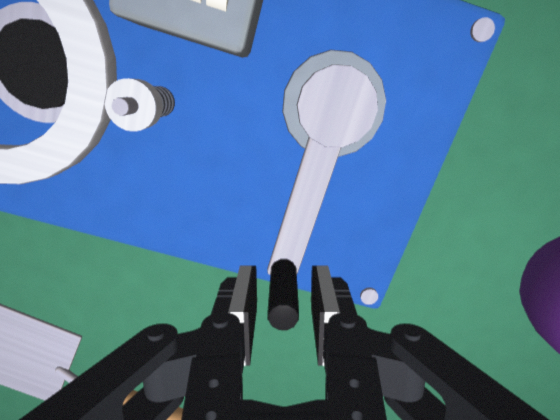

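The post is centred between the pads at (284,290). I'll swing it along the arc.

>>> servo_tool([
  [0,16,0],
  [0,12,0],
  [0,12,0],
  [1,12,0],
  [1,12,0],
  [1,12,0],
  [1,12,0],
  [0,0,0],
], spin=[0,-7,-8,-8,-8,-8,-8,0])

```text
time: 3.82
tcp_pos: [0.5861, -0.0981, 0.0809]
tcp_rot: [[0.421, 0.907, 0.002], [0.907, -0.421, 0.0], [0.001, 0.001, -1.0]]
contact_force: [-2.6, 3.3, 1.9]
grip_width: 0.0243
finger_force: 2.0
```

>>> servo_tool([
  [1,4,0],
  [0,2,0],
  [0,0,0],
], spin=[-6,0,0])

```text
time: 4.2
tcp_pos: [0.5908, -0.0992, 0.08]
tcp_rot: [[0.325, 0.946, -0.0], [0.946, -0.325, -0.001], [-0.001, -0.0, -1.0]]
contact_force: [-5.3, 0.7, 2.7]
grip_width: 0.0242
finger_force: 2.3
```

```bash
cat > lev.py <<'E'
from h import *
import sys
s=env.get_state();M=model("wrist");im=env.read_camera("wrist");cv2.imwrite(sys.argv[1],im)
R=np.array(s["tcp_rot"]);print(s["tcp_pos"],R.T@s["contact_force"],s["grip_width"],s["time"])
p=np.array(s["tcp_pos"]);q=p[:2]+R[:2,1]*-.006;print("angle if post on pad",np.arctan2(-(q[1]+.027),-(q[0]-.6095)),np.hypot(q[0]-.6095,q[1]+.027))
E
python3 lev.py pics/w3.png
```

```text
[ 0.59075576 -0.09922627  0.08004246] [-1.09852959 -5.2528938  -2.70493712] 0.024198492091650807 4.2
angle if post on pad 1.2363818806019955 0.07439695682221949
```

>>> servo_tool([
  [0,2,0],
  [0,0,0],
  [0,2,0],
  [0,0,0],
], spin=[0,0,0,0])

```text
time: 4.75
tcp_pos: [0.5914, -0.0995, 0.0793]
tcp_rot: [[0.324, 0.946, -0.007], [0.946, -0.324, 0.001], [-0.001, -0.006, -1.0]]
contact_force: [-12.3, 2.9, 10.0]
grip_width: 0.0238
finger_force: 6.3
```

```bash
python3 lev.py pics/w3.png
```

```text
[ 0.59144579 -0.09950717  0.07930851] [ -1.26898859 -12.67198278  -9.86731082] 0.023790925861501225 4.75
angle if post on pad 1.2463778093996545 0.07444718702620552
```

View pics/w3.png

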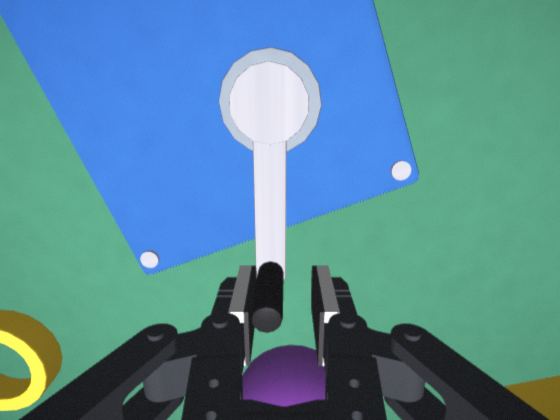

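The force rose to 12.7 N with almost no motion, and the view shows the post pressed on the left pad at (266,300) with the lever at its stop. I'll release it.

>>> servo_tool([
  [0,-4,0],
  [0,0,-20],
  [0,0,-40],
  [0,0,-60],
  [-10,0,-50],
  [0,0,0],
  [0,0,0],
], spin=[0,0,0,0,0,0,0])

```text
time: 5.68
tcp_pos: [0.5885, -0.1087, 0.2493]
tcp_rot: [[0.323, 0.946, 0.002], [0.946, -0.323, -0.001], [-0.0, 0.002, -1.0]]
contact_force: [0.8, 0.2, -0.3]
grip_width: 0.0241
finger_force: 0.0
```

Run:
```python
from h import *
np.set_printoptions(precision=4,suppress=True)
s=env.get_state();M=model("wrist");im=env.read_camera("wrist");t=env.read_camera("top");R=s["tcp_rot"];p=s["tcp_pos"]
print(p,R[:,0],s["time"],s["contact_force"])
o=np.zeros((420,800,3),np.uint8);o[:,:400]=im[:, :400];o[:300,400:]=cv2.resize(t[165:240,200:300],(400,300));cv2.imwrite("pics/w4.png",o)
F=np.array([.5707,-.3416,.12]);print("to flask",R.T@(F-p)*1000)
```

```text
[ 0.5885 -0.1087  0.2493] [ 0.3234  0.9463 -0.0002] 5.675 [ 0.8421  0.2226 -0.3374]
to flask [-226.0811   58.2811  129.441 ]
```

View pics/w4.png

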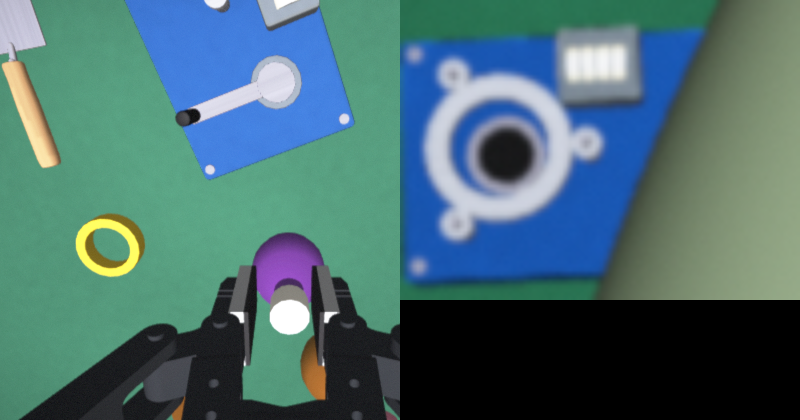

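The wrist view shows the lever back at rest, with the post at (187,118) towards the front. On to the amber bottle.

>>> servo_tool([
  [-47,14,0],
  [-47,15,0],
  [-46,14,0],
  [-46,15,0],
  [0,0,0],
], spin=[0,0,0,0,0], grip=0.1)

```text
time: 6.4
tcp_pos: [0.582, -0.3062, 0.2468]
tcp_rot: [[0.327, 0.945, -0.002], [0.945, -0.327, 0.001], [-0.0, -0.002, -1.0]]
contact_force: [0.1, 1.3, 0.1]
grip_width: 0.077
finger_force: 0.0
```

Run:
```python
from h import *
np.set_printoptions(precision=4,suppress=True)
s=env.get_state();M=model("wrist");im=env.read_camera("wrist");cv2.imwrite("pics/w5.png",im);R=s["tcp_rot"];p=s["tcp_pos"]
w=(im.astype(int).min(2)>150).astype(np.uint8)
n,l,st,ce=cv2.connectedComponentsWithStats(w)
for i in range(1,n):
    if st[i,4]>150: print(st[i],ce[i],onz(M,ce[i],.12))
print("pred",proj(M,[.5707,-.3416,.12]),"cur",p,s["time"],s["grip_width"])
T=cv2.imread("pics/top0.png");
for m in [r for r in env.cut_out("flask","wrist")[:3]]: 
    y,x=np.nonzero(m["pixels"]);print(m["point"],x.min(),x.max(),y.min(),y.max())
```

```text
[ 180   49   49   54 2060] [203.9607  75.4417] [ 0.561  -0.2043  0.12  ]
[ 412   86   43  134 3362] [433.6279 151.4688] [ 0.6946 -0.3038  0.12  ]
[ 502  124   58  233 7580] [536.0557 216.1355] [ 0.7571 -0.3766  0.12  ]
[ 263  227   43   40 1328] [283.872  246.5218] [ 0.5707 -0.3386  0.12  ]
[ 75 264  33  30 763] [ 90.9253 278.3565] [ 0.4166 -0.3147  0.12  ]
[337 360  37  31 901] [355.1831 374.7403] [ 0.5897 -0.475   0.12  ]
pred [285.1793 249.885 ] cur [ 0.582  -0.3062  0.2468] 6.4 0.07699353000337603
[223.2, 77.0] 177 267 30 123
[284.2, 216.3] 244 323 173 265
[348.8, 324.9] 307 376 281 389
```

View pics/w5.png

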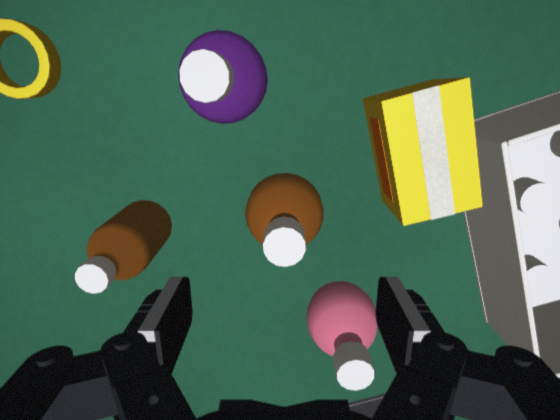

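The amber cap is at (284,246), which puts it at (0.571,-0.339); pink is at (355,375) and purple at (205,75). I'll descend with the jaws open and grip the cap.

>>> servo_tool([
  [-35,0,0],
  [0,0,20],
  [0,0,40],
  [0,0,40],
  [0,0,30],
  [0,0,19],
  [0,0,0],
], spin=[0,0,0,0,0,0,0])

```text
time: 7.38
tcp_pos: [0.5706, -0.3334, 0.0981]
tcp_rot: [[0.32, 0.947, -0.004], [0.947, -0.32, 0.003], [0.002, -0.005, -1.0]]
contact_force: [-0.8, 0.4, -0.0]
grip_width: 0.0769
finger_force: 0.0
```

>>> servo_tool([
  [0,0,0],
  [0,0,0],
  [0,0,0],
  [0,0,0],
  [0,0,0],
  [0,0,0],
], spin=[0,0,0,0,0,0], grip=1, newtons=60)

```text
time: 8.12
tcp_pos: [0.5723, -0.3366, 0.1018]
tcp_rot: [[0.322, 0.947, 0.002], [0.947, -0.322, -0.001], [-0.0, 0.002, -1.0]]
contact_force: [-1.0, 1.8, 6.4]
grip_width: 0.0323
finger_force: 59.6
```

>>> servo_tool([
  [0,0,-10],
  [0,0,-30],
  [0,0,-40],
  [0,0,-40],
  [0,0,-40],
  [0,0,0],
  [0,0,0],
], spin=[0,0,0,0,0,0,0])

```text
time: 9.0
tcp_pos: [0.5712, -0.3359, 0.2592]
tcp_rot: [[0.322, 0.947, -0.001], [0.947, -0.322, 0.001], [0.0, -0.001, -1.0]]
contact_force: [-0.5, -0.7, -2.2]
grip_width: 0.0325
finger_force: 60.0
```

Run:
```python
from h import *
np.set_printoptions(precision=4,suppress=True)
s=env.get_state();M=model("wrist");im=env.read_camera("wrist");S=env.read_camera("scene");T=env.read_camera("top");R=s["tcp_rot"];p=s["tcp_pos"]
print(p,R,s["time"],s["contact_force"],s["grip_width"])
cv2.imwrite("pics/w6.png",im)
o=np.zeros((600,800,3),np.uint8);o[:420,:560]=im;o[:240,560:]=S[60:300,100:340];o[240:440,560:]=T[100:300,320:560];cv2.imwrite("pics/w6b.png",o)
print("pred cap top centre",proj(M,p+R@[0,0,-.02]))
d=np.array([.5875,.0972,0])-p;print("to ring",R.T@d*1000)
```

```text
[ 0.5712 -0.3359  0.2592] [[ 0.3222  0.9467 -0.0012]
 [ 0.9467 -0.3222  0.0009]
 [ 0.0005 -0.0015 -1.    ]] 9.0 [-0.5442 -0.697  -2.1921] 0.032482762969125806
pred cap top centre [283.9162 327.7197]
to ring [ 415.0929 -123.7271  259.5875]
```

View pics/w6b.png

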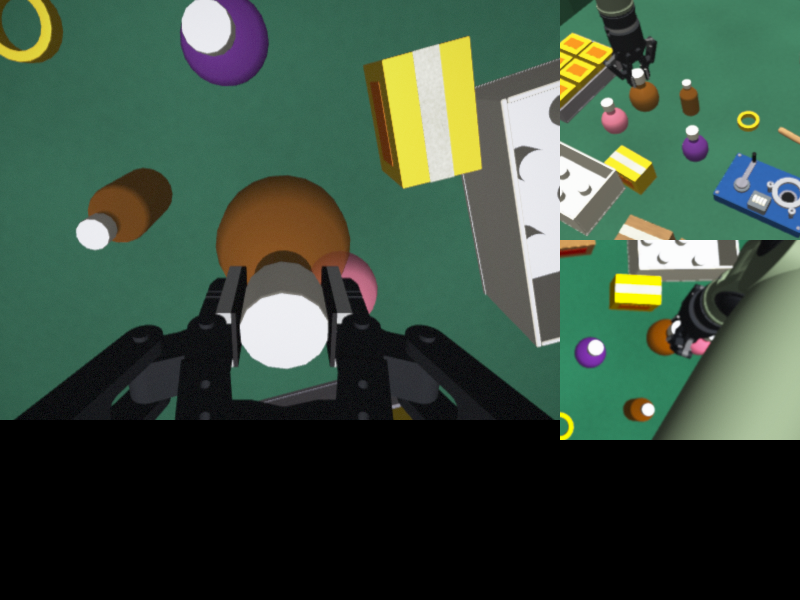

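The amber bottle is held upright: the cap top is at (284,330) and the belly runs from column 217 to 350. I'll measure the bottle's offset from the tool axis.

Run:
```python
from h import *
np.set_printoptions(precision=4,suppress=True)
im=cv2.imread("pics/w6.png");s=env.get_state();M=model("wrist");R=np.array(s["tcp_rot"]);p=np.array(s["tcp_pos"])
w=(im.astype(int).min(2)>200).astype(np.uint8);w[:,:235]=0;w[:,335:]=0;w[:285]=0;w[372:]=0
n,l,st,ce=cv2.connectedComponentsWithStats(w);i=1+np.argmax(st[1:,4]);print(st[i],ce[i])
for h in(.016,.018,.020):
    X=onz(M,ce[i],p[2]+h); print(h,R.T@(X-p)*1000)
# belly: fit silhouette; columns/top row of the amber blob vs prediction for offset dx
prof=[(.019,0),(.027,.005),(.034,.014),(.038,.028),(.038,.036),(.038,.044),(.032,.06)]
for dx in(-6,-3,0,3):
    f=p+R@[dx/1000,0,.1018]; f[2]=p[2]-.1018
    P=np.array([proj(M,f+[r*np.cos(a),r*np.sin(a),z]) for r,z in prof for a in np.linspace(0,6.28,60)]);print(dx,P.min(0),P.max(0)[0])
h=cv2.cvtColor(im,cv2.COLOR_BGR2HSV);a=cv2.inRange(h[:,200:370],(5,120,40),(22,255,255));a[:150]=0;y,x=np.nonzero(a[:260]);print(x.min()+200,x.max()+200,y.min())
```

```text
[ 240  294   87   74 5073] [283.5531 330.4096]
0.016 [ -4.1424  -0.1298 -16.0043]
0.018 [ -2.6475  -0.1312 -18.0027]
0.02 [ -1.1527  -0.1325 -20.001 ]
-6 [216.415  179.1778] 350.43697085509666
-3 [216.1059 174.0791] 350.7453145021384
0 [215.7939 168.934 ] 351.0565103687188
3 [215.479  163.7418] 351.37069324126145
216 349 176
```

>>> servo_tool([
  [25,-7,0],
  [45,-13,0],
  [52,-16,0],
  [52,-16,0],
  [52,-16,0],
  [52,-16,0],
  [52,-16,0],
  [45,-13,0],
  [25,-7,0],
  [0,0,0],
], spin=[0,0,0,0,0,0,0,0,0,0])

```text
time: 10.4
tcp_pos: [0.5862, 0.0831, 0.259]
tcp_rot: [[0.319, 0.948, -0.002], [0.948, -0.319, 0.0], [-0.001, -0.002, -1.0]]
contact_force: [-0.3, -0.6, -2.4]
grip_width: 0.0323
finger_force: 60.1
```

Run:
```python
from h import *
from scipy.optimize import minimize
np.set_printoptions(precision=4,suppress=True)
s=env.get_state();R=np.array(s["tcp_rot"]);p=np.array(s["tcp_pos"]);print(p,R[:,0],R[:,2],s["time"],s["grip_width"])
m=env.camera_model("wrist")
def wm(p,x):
    z=np.array([0,0,-1.]);x=np.array([x[0],x[1],0]);x/=np.linalg.norm(x);T=np.eye(4);T[:3,:3]=np.c_[x,np.cross(z,x),z];T[:3,3]=p
    C=np.linalg.inv(T@np.array(m["T_tool_cam"]));return np.array(m["intrinsics"]),C[:3,:3],C[:3,3]
a=np.linspace(0,2*np.pi,72,endpoint=False)
def fit(im,M):
    g=cv2.cvtColor(im,cv2.COLOR_BGR2HSV)[...,1].astype(np.float32)
    def f(c):
        s=0
        for r,w in((.042,1),(.032,1),(.037,1),(.046,-1),(.028,-.5)):
            for k in a:
                q=proj(M,[c[0]+r*np.cos(k),c[1]+r*np.sin(k),.075])
                if 1<q[0]<558 and 1<q[1]<418: s+=w*cv2.getRectSubPix(g,(1,1),(float(q[0]),float(q[1])))[0,0]
        return s
    return minimize(f,[.588,.097],method="Nelder-Mead",options=dict(xatol=1e-4,initial_simplex=[[.584,.094],[.594,.096],[.588,.103]])).x
print("w1",fit(cv2.imread("pics/w1.png"),wm([.5164,-.0287,.2426],[.9499,.3127])))
print("top",fit(cv2.imread("pics/top0.png"),model("top")),"scene",fit(cv2.imread("pics/scene0.png"),model("scene")))
S=env.read_camera("scene")
for c in([.588,.098],):
    print("rem tool", R.T@(np.r_[c,p[2]]-p)*1000+[3,0,0])
```

```text
[0.5862 0.0831 0.259 ] [ 0.3189  0.9478 -0.0006] [-0.0022  0.0001 -1.    ] 10.4 0.032308872274991615
w1 [0.5869 0.0969]
top [0.5864 0.0958] scene [0.5905 0.099 ]
rem tool [17.6857 -2.9912 -0.0022]
```

>>> servo_tool([
  [16.5,-3.5,0],
  [0,0,10],
  [0,0,30],
  [0,0,28],
  [0,0,10],
  [0,0,0],
  [0,0,0],
], spin=[0,0,0,0,0,0,0])

```text
time: 11.32
tcp_pos: [0.5898, 0.0978, 0.1834]
tcp_rot: [[0.322, 0.947, 0.002], [0.947, -0.322, 0.0], [0.001, 0.002, -1.0]]
contact_force: [-0.2, 0.7, -1.0]
grip_width: 0.0324
finger_force: 60.1
```

Run:
```python
from h import *
np.set_printoptions(precision=4,suppress=True)
s=env.get_state();R=np.array(s["tcp_rot"]);p=np.array(s["tcp_pos"]);print(p,s["contact_force"],s["time"])
print("rem",R.T@(np.array([.5872,.097,p[2]])-p)*1000+[3,0,0])
W=env.read_camera("wrist");S=env.read_camera("scene");M=model("wrist")
o=np.zeros((600,800,3),np.uint8);o[:315,:420]=cv2.resize(W,(420,315));o[:380,420:]=cv2.resize(S[190:310,240:360],(380,380),interpolation=2);cv2.imwrite("pics/w7.png",o)
```

```text
[0.5898 0.0978 0.1834] [-0.215   0.718  -1.0413] 11.325
rem [ 1.4262 -2.1997 -0.005 ]
```

View pics/w7.png

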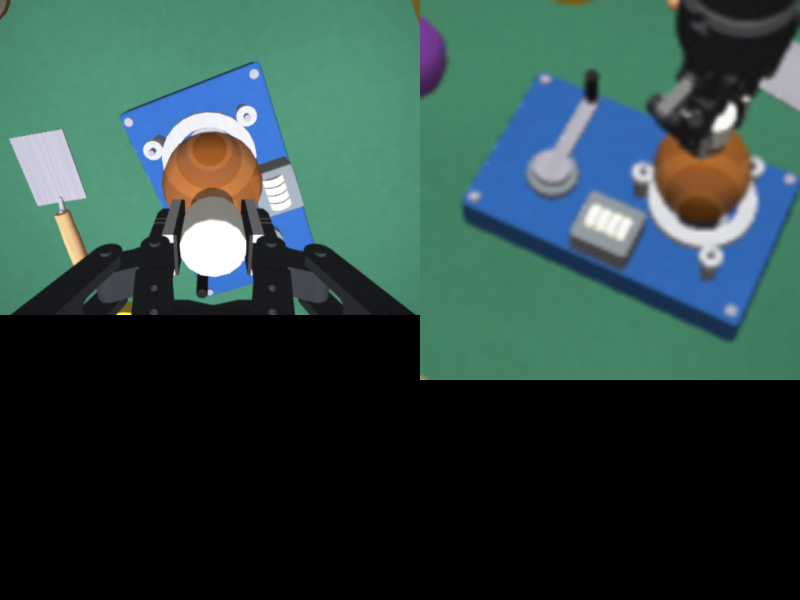

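The bottle is hovering over the ring, about 2–3 mm to the right (-y in the tool frame), which matches the pose numbers. I'll correct that and lower slowly. That was my last viewed picture, so from here I'll go by numbers.

>>> servo_tool([
  [1.5,-2.5,0],
  [0,0,0],
  [0,0,0],
], spin=[0,0,0])

```text
time: 11.8
tcp_pos: [0.5871, 0.1002, 0.1824]
tcp_rot: [[0.322, 0.947, 0.0], [0.947, -0.322, -0.0], [0.0, 0.0, -1.0]]
contact_force: [-0.6, 0.1, -1.9]
grip_width: 0.0324
finger_force: 60.1
```

```bash
cat > fitw.py <<'E'
from h import *
from scipy.optimize import minimize
np.set_printoptions(precision=4,suppress=True)
s=env.get_state();R=np.array(s["tcp_rot"]);p=np.array(s["tcp_pos"]);M=model("wrist");im=env.read_camera("wrist")
print(p,R.T@s["contact_force"],s["time"]);print("rem",R.T@(np.array([.5872,.097,p[2]])-p)*1000+[3,0,0])
# outer ring edge, side facing the camera (tool +x), blue outside -> white inside
g=cv2.cvtColor(im,cv2.COLOR_BGR2HSV)[...,1].astype(np.float32)
pts=[]
for zt in (.075,):
    best=[]
    for k in np.radians(np.arange(-60,61,4)):
        d=R@[np.cos(k),np.sin(k),0]
        rr=np.arange(.036,.052,.00025)
        v=np.array([cv2.getRectSubPix(g,(1,1),tuple(map(float,proj(M,np.array([.5872,.097,zt])+r*d))))[0,0] for r in rr])
        gr=v[6:]-v[:-6]; i=gr.argmax()
        if gr[i]>80: best.append((k,rr[i+3]))
    b=np.array(best);A=np.c_[np.cos(b[:,0]),np.sin(b[:,0])]
    keep=np.abs(b[:,1]-np.median(b[:,1]))<.004;x,res,_,_=np.linalg.lstsq(A[keep],b[keep,1]-.044,rcond=None)
    print("n",keep.sum(),"ring shift tool mm",x*1000,"rms",1000*np.std(b[keep,1]-.044-A[keep]@x))
E
python3 fitw.py
```

```text
[0.5871 0.1002 0.1824] [-0.1314 -0.5944  1.8621] 11.8
rem [-0.0092  1.1513  0.0001]
n 28 ring shift tool mm [ 2.0162 -1.2527] rms 0.3206927508676678
```

>>> servo_tool([
  [1.5,0,0],
  [0,0,5],
  [0,0,5],
  [0,0,4],
  [0,0,0],
  [0,0,0],
], spin=[0,0,0,0,0,0])

```text
time: 12.6
tcp_pos: [0.5876, 0.1015, 0.1683]
tcp_rot: [[0.322, 0.947, 0.0], [0.947, -0.322, -0.0], [0.0, 0.0, -1.0]]
contact_force: [-0.4, -0.3, -1.4]
grip_width: 0.032
finger_force: 60.1
```

```bash
python3 fitw.py
```

```text
[0.5876 0.1015 0.1683] [-0.3667 -0.2725  1.3894] 12.6
rem [-1.4067  1.0971  0.    ]
n 28 ring shift tool mm [ 2.0592 -1.2142] rms 0.38551128647169836
```

>>> servo_tool([
  [0.5,0,3],
  [0,0,2],
  [0,0,0],
  [0,0,0],
], spin=[0,0,0,0])

```text
time: 13.15
tcp_pos: [0.5881, 0.1019, 0.1637]
tcp_rot: [[0.322, 0.947, 0.001], [0.947, -0.322, -0.0], [0.0, 0.001, -1.0]]
contact_force: [-0.1, -0.4, 3.4]
grip_width: 0.032
finger_force: 60.7
```

>>> servo_tool([
  [0,0,3],
  [0,0,3],
  [0,0,3],
  [0,0,0],
  [0,0,0],
], spin=[0,0,0,0,0])

```text
time: 13.78
tcp_pos: [0.5881, 0.102, 0.1548]
tcp_rot: [[0.322, 0.947, 0.001], [0.947, -0.322, -0.0], [0.0, 0.001, -1.0]]
contact_force: [-0.1, -1.2, 6.7]
grip_width: 0.0323
finger_force: 61.1
```

>>> servo_tool([
  [0,0,3],
  [0,0,3],
  [0,0,3],
  [0,0,2],
  [0,0,0],
  [0,0,0],
], spin=[0,0,0,0,0,0])

```text
time: 14.52
tcp_pos: [0.5886, 0.1021, 0.1468]
tcp_rot: [[0.322, 0.947, 0.004], [0.947, -0.322, -0.0], [0.001, 0.003, -1.0]]
contact_force: [-6.3, -2.7, 25.7]
grip_width: 0.032
finger_force: 63.2
```

>>> servo_tool([
  [0,0,2],
  [0,0,0],
  [0,0,0],
], spin=[0,0,0])

```text
time: 14.9
tcp_pos: [0.5889, 0.1022, 0.1466]
tcp_rot: [[0.322, 0.947, 0.005], [0.947, -0.322, 0.0], [0.002, 0.005, -1.0]]
contact_force: [-10.0, -1.7, 36.0]
grip_width: 0.0321
finger_force: 64.5
```

The force jumped to 36 N with no more travel after about 20 mm, so it is on its stop. I'll ease off slightly and verify.

>>> servo_tool([
  [0,0,-1.5],
  [0,0,0],
  [0,0,0],
], spin=[0,0,0])

```text
time: 15.28
tcp_pos: [0.5886, 0.1021, 0.1467]
tcp_rot: [[0.322, 0.947, 0.004], [0.947, -0.322, 0.0], [0.001, 0.004, -1.0]]
contact_force: [-5.9, -1.3, 27.4]
grip_width: 0.032
finger_force: 63.4
```

```bash
sed -i 's/for zt in (.075,)/for zt in (.055,.06,.075)/' fitw.py; python3 fitw.py
python3 - <<'E'
from h import *
s=env.get_state();M=model("wrist");R=np.array(s["tcp_rot"]);p=np.array(s["tcp_pos"]);im=env.read_camera("wrist")
w=(im.astype(int).min(2)>200).astype(np.uint8);w[:,:235]=0;w[:,335:]=0;w[:285]=0;w[372:]=0
n,l,st,ce=cv2.connectedComponentsWithStats(w);i=1+np.argmax(st[1:,4]);print("cap now",st[i],ce[i])
print(s["contact_force"],s["finger_force"])
S=env.read_camera("scene");r=env.cut_out("lever_post","scene");print([(x["point"],x["confidence"]) for x in r][:2],"was 287.7,234.4")
T=env.read_camera("top")
for l in("flask","straight_bottle","tape","spatula"): print(l,[np.round(x["point"],1).tolist() for x in env.cut_out(l,"scene")])
E
```

```text
[0.5886 0.1021 0.1467] [ -3.0684  -5.1094 -27.4688] 15.275
rem [-2.3083  0.2798 -0.0059]
n 28 ring shift tool mm [ 2.1791 -1.218 ] rms 0.3552164847347798
n 28 ring shift tool mm [ 2.861  -1.2142] rms 0.5186599430055266
n 23 ring shift tool mm [ 5.3325 -0.1144] rms 1.0446189237173322
cap now [ 240  293   88   76 5311] [283.72491056 330.50668424]
[-7.38133456 -2.36647998 28.61082724] 63.39662913233042
[([287.5, 235.8], 0.56)] was 287.7,234.4
flask [[151.5, 178.1], [329.1, 250.8], [369.6, 220.0], [234.4, 207.0], [300.3, 259.6]]
straight_bottle [[231.2, 160.7]]
tape []
spatula [[366.5, 219.0]]
```

The ring fits at z = 55 mm, fully down and level. The cap hasn't slipped in the jaws, the bottle is centred to about 1 mm, and the lever is at rest. Handing in.

```bash
python3 -c "
from station import env
print(env.job_done())"
```

```text
the job is handed in; nothing more can be done
None
```

I swung the coder's advance lever to its stop and it sprang back to rest. The amber round-bellied bottle now sits upright in the ring cradle, about 1 mm off centre, still gripped and held down on the stop at about 28 N; the job is handed in, with no verdict returned.

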